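Pause the sample loader and hold up the red tube rack

ROBOT

A 6-joint arm with a two-finger parallel gripper is mounted at the origin on the work surface. World frame = base frame: x ahead of the robot, y to its left, z up, the work surface at z = 0. Lengths are in m, angles in rad, forces in N, time in s.
With the tool pointing down it reaches from about 0.375 to 0.9 m from the base axis. Payload 3.1 kg.
Tool frame: the origin (TCP) lies midway between the tips of the shut fingers; the grasp point (between the pads) lies 19 mm behind it; z points along the fingers, y is the line along which they close (so a half turn about z gives the same grasp; the last joint's range is limited). The gripper opens to 85 mm and grips with 20 to 120 N. Pads are 22 mm wide; open, the fingers measure 114 mm over their backs; the gripper's body (76 mm by 85 mm) begins 54 mm behind the grasp point. The pads swing forward as they close: fully open they stand 13 mm farther back than shut.
Start: joints at [1.069, 0.527, 1.433, -0, 1.181, -0.178], TCP at [0.198, 0.593, 0.231] pointing down, gripper open.
Joint ranges: [-3.08, 3.08], [-0.75, 2.2], [0.22, 2.44], [-1.43, 4.57], [0, 2.65], [-2.85, 2.85]. Speed limits (rad/s): [2.79, 2.79, 3.14, 3.14, 3.14, 3.14].

INTERFACE

Orientations are given as a unit quaternion [x, y, z, w].
In Python, from station import manip gives the robot as it stands. The module is installed in compiled form; this text tells all that it offers.
- The arm moves only by the tool apply_moves, never from a script. Its arguments are lists of equal length, an entry for each row: "claw": the gripper's target within -1 to 1 (fully open at 1, half-way at 0, shut at -1); "travel": the shift along the tool's x, y, z scaled (see below), a list of three; "turn": the turn, a rotation vector about the tool's x, y, z scaled (see below), a list of three. In form: {"claw": [claw, ...], "travel": [[dx, dy, dz], ...], "turn": [[rx, ry, rz], ...]}. A call has 1 to 5 rows; each row is the pose to reach, as a shift and turn from the pose commanded when the call began, along the tool's axes at that moment, turning the shorter way round; what a row does not reach only later rows make up. The controller multiplies each number of a shift by 800 mm and each number of a turn by 180 degrees. A row lasts 1/12 s, in which the tool goes at most 41.7 mm and 7.16 degrees, less where a joint would pass 70% of its speed; a pose out of reach is approached as far as the arm can. A call with a number of a shift or a turn outside -1 to 1 is refused whole. A call with a gripper value outside its range is refused whole. The fingers move at their own pace and stop on an object; "newtons" is the grip in N (left out, the last holds). Time passes only in rows, so rows that repeat a pose let the fingers close. It gives the time, the measured TCP pose, the force, the opening and the grip force at its end, in the units of the state.
- manip.sense(): the state, without advancing time (a new reading comes with each control period).
- manip.snapshot(name): name is "scene" or "side" or "wrist"; returns a dict with "pixels" (400x640x3 uint8, red, green, blue), "depth" (400x640 float32, m along the optical axis (not along the pixel's ray), 0 where there is no reading), "intrinsics" (3x3 intrinsics, pixels), "R" (3x3) and "t" (3): a world point X has camera coordinates R X + t. Camera axes: x right, y down, z forward; pixel columns grow to the right and rows downward; lengths in m; the calibration is good to about 2 mm. A picture is of the moment at which its call begins.
- manip.sign_off(): hands the job in; it is judged then, once.
The state is a dict: "t": time; "q": joint angles; "qd": joint speeds; "tau": joint torques, N m; "tcp_pos": TCP position; "tool_rot": TCP orientation; "force": force on the tool from outside, world axes, zero at the start; "ft_torque": the same for the moment, N m; "finger_gap": opening from 0.0 (shut) to 1.0 (fully open); "gripper_force": force on a finger pad.
Only numpy, scipy, OpenCV 4.12 (cv2) and the standard library are available. Lean on these libraries where they do the work, as an engineer would, in place of code of your own. Each camera call takes 0.05 s, during which the arm holds its last target. There are 200 camera calls.

TASK

Pause the sample loader by pressing the yellow button on its orange control box all the way down and letting it come back up; then lift the rack with the red carrying bar and red-capped tubes out of its loader bay, never tipping it far, until its underside is about 15 cm above the bench. Keep it level and still in the air for two seconds and finish while still holding it there. Leave the blue rack, the wipes canister, the bottle and the mouse where they stand.

Things in the scene. Friction and masses are not known exactly. Their poses are not given: they have to be found in the camera images.
- rack_red: Loose white rack 100 (its x) x 72 (its y) mm with ten red-capped tubes fixed in it, in two rows at y = +-22 mm; caps end 88 mm above its underside. Red carrying bar on top (see rack_red_bar). 0.25 to 0.5 kg, centre of mass on its vertical centre line. Stands in one of the two loader bays, underside 24 mm above the bench. Origin: centre of its underside; z up.
- rack_red_bar (a point): Centre of the red carrying bar, 130 mm above the red rack's underside; axes as the rack's. The bar is 100 mm long along x, 14 mm wide in y, 18 mm high (121 to 139 mm above the underside), carried by uprights at its ends (x = +-47 mm); between them it is free beneath, down to the tube deck at 60 mm.
- rack_blue: The other rack, same shape and size but with a blue bar and blue caps, in the other bay of the loader. To be left alone.
- loader: Green sample loader with orange trim, fixed, 150 (its x) x 250 (its y) mm, rim 54 mm high. Two open-topped bays side by side, centred at y = +55 and -55 mm, each 106 x 78 mm inside and 30 mm deep (floor 24 mm above the bench); a rack stands in each with 3 mm play all round. Origin: centre of its underside on the bench, z up.
- pod: Orange control box, fixed, 90 x 90 x 60 mm high, standing to the left or right of the loader; the yellow button is in the middle of its top. Origin: centre of its underside on the bench.
- button_top (a point): Centre of the top face of the yellow round button (32 mm across, in a black collar 48 mm across and 12 mm high), about 82 mm above the bench when up; z up, the button is pressed straight down. The point moves with the button.
- button (a joint): Travel of the button in m: 0 up, 0.006 fully down. It springs back; it starts to move at about 1.5 N and is fully down at 5 N.
- wipes: Loose white canister of wipes with a blue label and green lid, 86 mm across, 181 mm high, on the bench on the other side of the loader from the control box. Origin: centre of its underside.
- bottle: Loose white bottle with a black cap, 64 mm across, 140 mm high, on the bench beyond the loader. Origin: centre of its underside.
- mouse: Loose grey and white computer mouse, 105 x 60 x 32 mm, on the bench at the far left, by the keyboard. Origin: centre of its underside.
Not all that is in view belongs to the job. Of the things that look like the pod, the smaller one is meant.

How it is judged:
By the outcome, as a careful person would: the job done as asked, in the order asked, and still so for the second after the job is handed in, while the arm keeps its last pose, push and grip.
It also fails if it takes over 51 s, if anything falls off the work surface, if the arm or the gripper's body presses on something with over 40 N, if the wrist force passes 120 N, or if a joint passes its speed limit or range.

## Working session

There is one attempt and no reset: what is moved stays moved. The work goes in short steps, Python scripts to look and compute and a tool call to move; the robot and the scene stay as the last step left them, time stands still between calls to the robot, and variables do not carry over. Pictures are saved under pics/ and viewed, at most 10 in all, crops included, and the job is handed in when it is done.

Besides the shell and the picture viewer there is one more tool, called after "Call:" as name(argument=value, ...) on one line, values as JSON. apply_moves: Moves the arm, as the interface text tells. Shifts and turns lie within -1 to 1; 1 stands for 800 mm of shift or 180 degrees of turn. Its arguments: {"type":"object","properties":{"claw":{"type":"array","items":{"type":"number"}},"travel":{"type":"array","items":{"type":"array","items":{"type":"number"}}},"turn":{"type":"array","items":{"type":"array","items":{"type":"number"}}},"newtons":{"type":"number"}},"required":["claw","travel","turn"]}

```bash
mkdir -p pics; cat > h.py <<'E'
import numpy as np,cv2,pickle
from station import manip
def snap(n,f):
    s=manip.snapshot(n); pickle.dump(s,open(f'pics/{f}.pkl','wb')); cv2.imwrite(f'pics/{f}.png',s['pixels'][:,:,::-1]); return s
def load(f): return pickle.load(open(f'pics/{f}.pkl','rb'))
def w(s,u,v,d=None):
    if d is None: 
        p=s['depth'][v-1:v+2,u-1:u+2]; d=np.median(p[p>0]) if (p>0).any() else 0
    c=np.linalg.inv(s['intrinsics'])@[u,v,1]*d
    return np.array(s['R']).T@(c-s['t'])
def ray(s,u,v):
    R=np.array(s['R']); return -R.T@s['t'], R.T@np.linalg.inv(s['intrinsics'])@[u,v,1]
def tri(*a):
    A=0;b=0
    for s,u,v in a:
        o,d=ray(s,u,v); d=d/np.linalg.norm(d); P=np.eye(3)-np.outer(d,d); A=A+P; b=b+P@o
    return np.linalg.solve(A,b)
E
python3 -c "
from h import *
for n in ['scene','side']: snap(n,n+'0')
print(manip.sense())"
```

```text
{'t': 0.1, 'q': array([ 1.06952135e+00,  5.28408191e-01,  1.43380423e+00,  4.84822235e-06,
        1.18140007e+00, -1.78503880e-01]), 'qd': array([ 0.00188942, -0.00142235, -0.00272899, -0.00130887,  0.00154395,
       -0.00213543]), 'tau': array([-1.25468490e-03, -4.43305278e+01, -1.78584981e+01, -2.76324581e-04,
        3.89687513e-03,  7.24202522e-06]), 'tcp_pos': array([0.19789804, 0.59214571, 0.23040042]), 'tool_rot': array([ 1.60686734e-01,  9.87004941e-01, -9.51398650e-04, -3.38804167e-04]), 'force': array([-0.0012636 , -0.27990916,  0.29713636]), 'ft_torque': array([-0.00818657,  0.03369606,  0.02358997]), 'gripper_force': 0.0, 'finger_gap': 0.9991521668903297}
```

View pics/scene0.png

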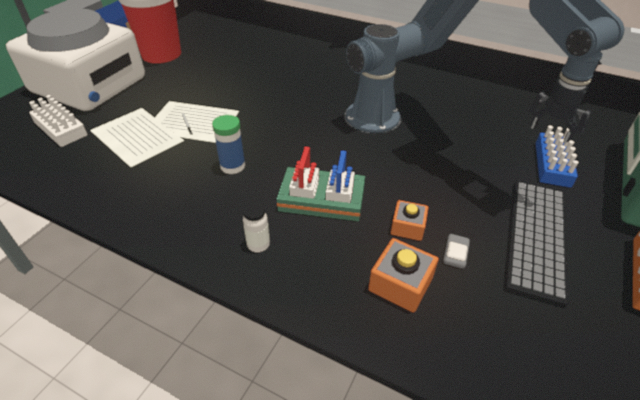

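View pics/side0.png

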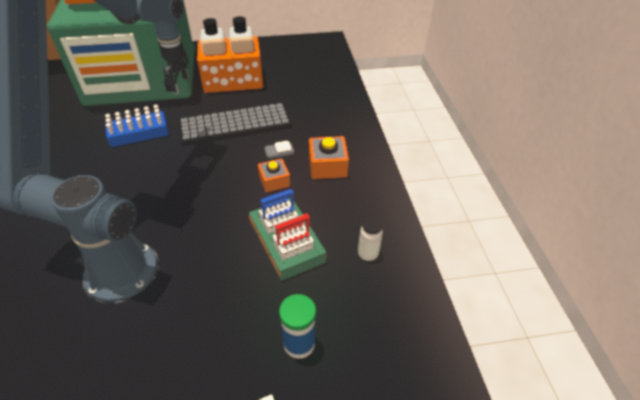

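Scene: the small pod is at (411,218) with its button at (411,210), and the larger lookalike is at (405,272). The red bar is at (305,165) and the blue bar at (343,172). Side: small pod button (272,166), large (329,145), red bar (293,229), blue bar (277,203). By the description I choose the small pod and the red bar, and check them in one enlarged crop.

```bash
python3 -c "
from h import *
a=cv2.imread('pics/scene0.png')[140:250,270:445]; b=cv2.imread('pics/side0.png')[145:280,240:340]
A=cv2.resize(a,(700,440),interpolation=2)[:, :700]; B=cv2.resize(b,None,fx=4,fy=4,interpolation=2)
cv2.imwrite('pics/c1.png',A); cv2.imwrite('pics/c2.png',B)
s=load('scene0');t=load('side0')
print('btn',w(s,411,210),w(t,272,166),tri((s,411,210),(t,272,166)))
for n in (s,t):
  h=cv2.cvtColor(n['pixels'],cv2.COLOR_RGB2HSV); 
  v,u=np.nonzero(((h[:,:,0]<6)|(h[:,:,0]>174))&(h[:,:,1]>170)&(h[:,:,2]>90)&(n['depth']>0))
  P=np.array([w(n,x,y,n['depth'][y,x]) for x,y in zip(u,v)])
  P=P[(np.hypot(P[:,0]-.58,P[:,1]-.05)<.35)&(P[:,2]>.135)&(P[:,2]<.19)]
  c=cv2.minAreaRect(P[:,:2].astype(np.float32)*1000); print(len(P),P.mean(0),c,P[:,2].max())
"
```

```text
btn [0.49905789 0.31616318 0.0818471 ] [0.48396001 0.30632    0.0810235 ] [0.48555008 0.31499845 0.07089264]
163 [ 0.5301913  -0.01304901  0.15893304] ((522.07763671875, -16.179162979125977), (101.56230926513672, 15.73968505859375), 16.98024559020996) 0.1707443284345646
224 [ 0.5197657  -0.02077087  0.15761583] ((518.635498046875, -20.907596588134766), (97.45616912841797, 17.50112533569336), 20.51261329650879) 0.16674974503087145
```

View pics/c1.png

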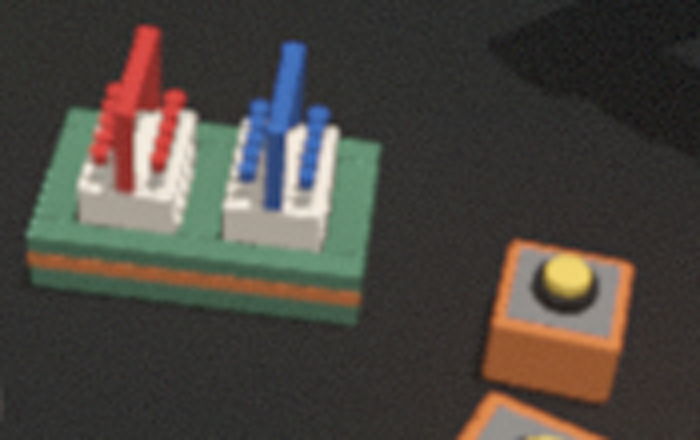

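View pics/c2.png

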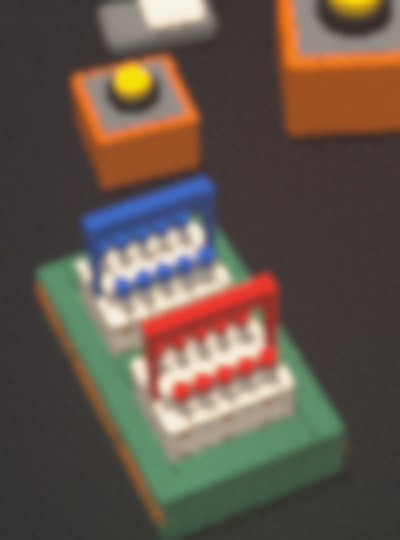

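The crops confirm it: the red bar with red caps is in the bay away from the pod, and the small orange box has a yellow button at scene (412,209), side (273,166). I'll set out toward the button with the fingers shut.

Call:
apply_moves(claw=[-1, -1, -1, -1, -1], travel=[[-0.22, -0.11, 0], [-0.22, -0.11, 0], [-0.22, -0.11, 0], [-0.22, -0.11, 0], [-0.22, -0.11, 0]], turn=[[0, 0, 0], [0, 0, 0], [0, 0, 0], [0, 0, 0], [0, 0, 0]])

```text
t: 0.52
tcp_pos: [0.3388, 0.4509, 0.2309]
tool_rot: [0.161, 0.987, -0.001, 0.0]
force: [0.3, 0.5, 1.4]
finger_gap: 0.3
gripper_force: 0.0
```

Call:
apply_moves(claw=[-1, -1, -1, -1, -1], travel=[[-0.22, -0.11, 0], [-0.22, -0.11, 0], [-0.22, -0.11, 0], [-0.22, -0.11, 0], [-0.22, -0.11, 0]], turn=[[0, 0, 0], [0, 0, 0], [0, 0, 0], [0, 0, 0], [0, 0, 0]])

```text
t: 0.93
tcp_pos: [0.4783, 0.3115, 0.231]
tool_rot: [0.162, 0.987, -0.0, 0.0]
force: [0.7, 0.7, 0.2]
finger_gap: 0.001
gripper_force: 0.0
```

```bash
cat >> h.py <<'E'
from scipy.spatial.transform import Rotation as Ro
def shift(p):
    s=manip.sense(); return (Ro.from_quat(s['tool_rot']).inv().apply(np.array(p)-s['tcp_pos'])/.8).round(4)
E
python3 -c "
from h import *
s=snap('wrist','w0'); print(manip.sense()['tcp_pos'],manip.sense()['t'],shift([.487,.313,.2]))
h=cv2.cvtColor(s['pixels'],cv2.COLOR_RGB2HSV); m=cv2.inRange(h,(20,120,100),(35,255,255))
n,l,st,c=cv2.connectedComponentsWithStats(m)
for i in range(1,n):
  if st[i,4]>60: print(st[i],c[i],w(s,*c[i].round().astype(int)))
"
```

```text
[0.48260431 0.30846146 0.23110269] 0.9833 [-0.0032  0.0072  0.0389]
[286 131  88  76 684] [336.27777778 159.75438596] [0.46702393 0.33506719 0.06172818]
[309 172  31  32 777] [324.15572716 187.88545689] [0.48744201 0.31401064 0.08233764]
[398 272  67  53 628] [440.70541401 287.88535032] [0.64673202 0.40667226 0.08879411]
[401 328  20  18 142] [411.19014085 336.1971831 ] [0.67368988 0.3552082  0.1186809 ]
```

View pics/w0.png

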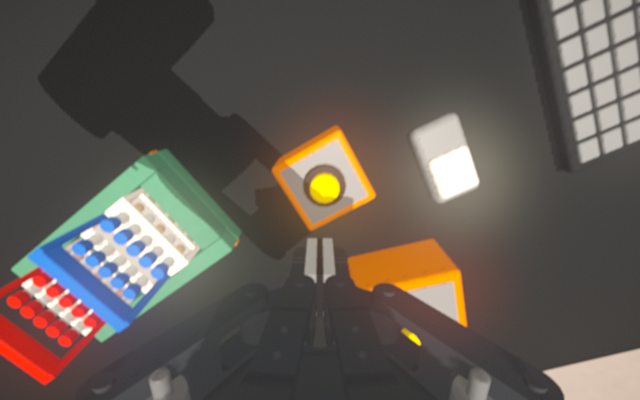

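The wrist view shows the yellow button at (324,188) on the small pod, which triangulates to (0.487, 0.314, 0.082). The red bar is at the lower left, about (25,325). I'll descend to just above the button.

Call:
apply_moves(claw=[-1, -1, -1, -1, -1], travel=[[-0.003, 0.007, 0.05], [-0.003, 0.007, 0.1], [-0.003, 0.007, 0.15], [-0.003, 0.007, 0.16], [-0.003, 0.007, 0.16]], turn=[[0, 0, 0], [0, 0, 0], [0, 0, 0], [0, 0, 0], [0, 0, 0]])

```text
t: 1.4
tcp_pos: [0.4776, 0.3177, 0.1002]
tool_rot: [0.161, 0.987, -0.002, -0.004]
force: [-0.5, 0.1, -0.7]
finger_gap: 0.003
gripper_force: 0.0
```

```bash
python3 -c "
from h import *
manip.snapshot('wrist');s=manip.sense(); print(s['tcp_pos'],s['force'],s['t'],shift([.4874,.314,.0823]))"
```

```text
[0.47959973 0.3186302  0.10264174] [ 0.2561641  -0.45676125  0.19244114] 1.45 [-0.0111 -0.0024  0.0254]
```

Call:
apply_moves(claw=[-1, -1, -1, -1, -1], travel=[[-0.01, -0.0025, 0], [-0.01, -0.0025, 0], [-0.01, -0.0025, 0.01], [-0.01, -0.0025, 0.023], [-0.01, -0.0025, 0.023]], turn=[[0, 0, 0], [0, 0, 0], [0, 0, 0], [0, 0, 0], [0, 0, 0]])

```text
t: 1.87
tcp_pos: [0.4863, 0.3139, 0.0839]
tool_rot: [0.161, 0.987, -0.0, -0.001]
force: [-0.2, -0.3, -1.0]
finger_gap: -0.003
gripper_force: 0.0
```

Call:
apply_moves(claw=[-1, -1, -1, -1, -1], travel=[[0, 0, 0.004], [0, 0, 0.007], [0, 0, 0.01], [0, 0, 0.01], [0, 0, 0.01]], turn=[[0, 0, 0], [0, 0, 0], [0, 0, 0], [0, 0, 0], [0, 0, 0]])

```text
t: 2.28
tcp_pos: [0.4869, 0.3142, 0.0771]
tool_rot: [0.161, 0.987, -0.0, -0.0]
force: [-1.6, -1.5, 4.0]
finger_gap: 0.0
gripper_force: 2.1
```

Nearly down (4 N); I'll press until the force shows the stop.

Call:
apply_moves(claw=[-1, -1, -1, -1], travel=[[0, 0, 0.002], [0, 0, 0.004], [0, 0, 0.004], [0, 0, 0.004]], turn=[[0, 0, 0], [0, 0, 0], [0, 0, 0], [0, 0, 0]])

```text
t: 2.62
tcp_pos: [0.4869, 0.3142, 0.0759]
tool_rot: [0.161, 0.987, -0.0, 0.0]
force: [-5.4, -1.8, 17.2]
finger_gap: -0.002
gripper_force: 8.4
```

Call:
apply_moves(claw=[-1, -1, -1, 0, 0], travel=[[0, 0, -0.02], [0, 0, -0.07], [0, 0, -0.12], [0, 0, -0.17], [0, 0, -0.22]], turn=[[0, 0, 0], [0, 0, 0], [0, 0, 0], [0, 0, 0], [0, 0, 0]])

```text
t: 3.03
tcp_pos: [0.4872, 0.3142, 0.2512]
tool_rot: [0.161, 0.987, 0.0, 0.0]
force: [1.5, 1.0, -0.4]
finger_gap: 0.271
gripper_force: 0.0
```

```bash
python3 -c "
from h import *
s=snap('wrist','w1')
print(w(s,324,188),manip.sense()['tcp_pos'],manip.sense()['q'],manip.sense()['force'],shift([.50,.04,.27]))
h=cv2.cvtColor(s['pixels'],cv2.COLOR_RGB2HSV); m=cv2.inRange(h,(20,120,100),(35,255,255))
n,l,st,c=cv2.connectedComponentsWithStats(m)
for i in range(1,n):
  if st[i,4]>60: print(st[i],c[i],w(s,*c[i].round().astype(int)))
"
```

```text
[0.50503435 0.31456981 0.07304698] [0.49188656 0.31637443 0.26004241] [ 3.80607968e-01  4.34301405e-01  1.51544942e+00  2.14439646e-05
  1.17465243e+00 -8.67791640e-01] [1.64379066 1.0570514  4.82762074] [-0.1193 -0.3243 -0.0145]
[280 122  88  72 682] [330.62609971 149.47360704] [0.4659654  0.33619193 0.06132158]
[305 161  30  31 703] [319.53769559 175.9658606 ] [0.48728901 0.31551319 0.08290947]
[376 258  79  47 657] [424.75038052 272.48858447] [0.64321585 0.4004077  0.08893257]
```

The button is back up at z≈0.083. I'll move above the red bar.

Call:
apply_moves(claw=[1, 1, 1, 1, 1], travel=[[-0.083, -0.193, -0.01], [-0.083, -0.193, -0.01], [-0.083, -0.193, -0.01], [-0.083, -0.193, -0.01], [-0.083, -0.193, -0.01]], turn=[[0, 0, -0.04], [0, 0, -0.08], [0, 0, -0.12], [0, 0, -0.16], [0, 0, -0.195]])

```text
t: 3.5
tcp_pos: [0.5018, 0.1432, 0.2576]
tool_rot: [-0.13, 0.992, -0.001, 0.001]
force: [0.0, 0.3, 0.6]
finger_gap: 0.998
gripper_force: 0.0
```

Call:
apply_moves(claw=[1, 1, 1, 1, 1], travel=[[0.045, -0.2, 0], [0.045, -0.2, 0], [0.045, -0.2, 0], [0.045, -0.2, 0], [0.045, -0.2, 0]], turn=[[0, 0, 0], [0, 0, 0], [0, 0, 0], [0, 0, 0], [0, 0, 0]])

```text
t: 3.92
tcp_pos: [0.5087, -0.0239, 0.2575]
tool_rot: [-0.125, 0.992, -0.002, 0.001]
force: [0.6, 0.6, -0.6]
finger_gap: 0.998
gripper_force: 0.0
```

```bash
cat > m.py <<'E'
from h import *
import sys
s=snap('wrist',sys.argv[1]); S=manip.sense()
R=Ro.from_quat(S['tool_rot']).as_matrix()
print(S['tcp_pos'],S['q'].round(2),S['force'],'ty yaw',np.degrees(np.arctan2(R[1,1],R[0,1])),R[:,2].round(3))
h=cv2.cvtColor(s['pixels'],cv2.COLOR_RGB2HSV)
v,u=np.nonzero(((h[:,:,0]<6)|(h[:,:,0]>174))&(h[:,:,1]>150)&(h[:,:,2]>80)&(s['depth']>0))
P=np.array([w(s,x,y,s['depth'][y,x]) for x,y in zip(u,v)])
k=(P[:,2]>.155)&(P[:,2]<.172); P=P[k]
print(len(P),P.mean(0),np.median(P[:,2]),cv2.minAreaRect(P[:,:2].astype(np.float32)*1000),u[k].min(),u[k].max(),v[k].min(),v[k].max())
E
python3 m.py w2
```

```text
[ 0.50802588 -0.02079272  0.2573833 ] [-0.26  0.34  1.69 -0.    1.11 -2.08] [-0.39646467  0.42581532 -0.4516082 ] ty yaw 104.39634766177532 [ 0.001 -0.001 -1.   ]
1448 [ 0.51588984 -0.01773977  0.16371762] 0.1638111886164375 ((517.8348388671875, -16.477169036865234), (99.81942749023438, 15.239054679870605), 17.44984245300293) 313 335 152 257
```

View pics/w2.png

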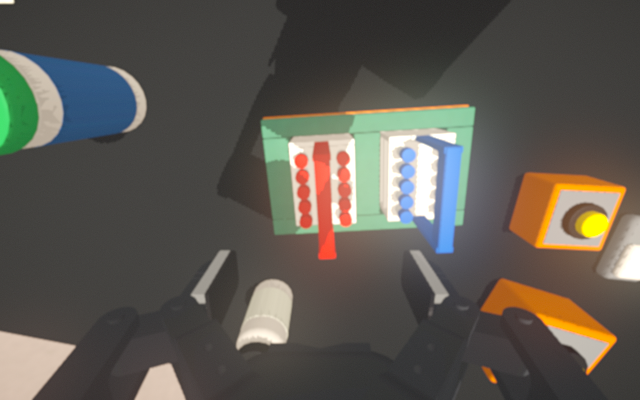

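The wrist view shows the red bar from (322,145) to (327,255), with caps either side of it, and the fingers straddle it. Bar centre is (0.518, -0.016), top 0.164, yaw 17.4°. I'll align and start down.

Call:
apply_moves(claw=[1, 1, 1, 1, 1], travel=[[-0.013, 0.002, 0.03], [-0.013, 0.002, 0.07], [-0.013, 0.002, 0.07], [-0.013, 0.002, 0.07], [-0.013, 0.002, 0.07]], turn=[[0, 0, -0.017], [0, 0, -0.017], [0, 0, -0.017], [0, 0, -0.017], [0, 0, -0.017]])

```text
t: 4.38
tcp_pos: [0.5171, -0.0122, 0.2024]
tool_rot: [-0.155, 0.988, -0.0, 0.0]
force: [0.9, 0.4, 0.8]
finger_gap: 0.995
gripper_force: 0.0
```

```bash
python3 m.py w3; python3 -c "
from h import *
print(shift([.518,-.0165,.135]))"
```

```text
[ 0.51764589 -0.01239482  0.2029684 ] [-0.24  0.42  1.73  0.    0.99 -2.12] [-0.30516088 -0.07871924 -0.05031228] ty yaw 107.8755369209206 [ 0.002 -0.    -1.   ]
2516 [ 0.51531671 -0.01801453  0.16370335] 0.16379285731873794 ((518.5721435546875, -16.583120346069336), (100.73355865478516, 15.349696159362793), 17.45560073852539) 300 322 149 283
[ 0.0013 -0.0049  0.085 ]
```

Call:
apply_moves(claw=[1, 1, 1, 1, 1], travel=[[0.001, -0.005, 0.03], [0.001, -0.005, 0.06], [0.001, -0.005, 0.085], [0.001, -0.005, 0.085], [0.001, -0.005, 0.085]], turn=[[0, 0, 0], [0, 0, 0], [0, 0, 0], [0, 0, 0], [0, 0, 0]])

```text
t: 4.85
tcp_pos: [0.5176, -0.0168, 0.1344]
tool_rot: [-0.155, 0.988, -0.0, 0.0]
force: [0.8, 0.5, -0.3]
finger_gap: 1.002
gripper_force: 0.0
```

Call:
apply_moves(claw=[-0.4, -0.6, -1, -1, -1], newtons=50, travel=[[0, 0, 0], [0, 0, 0], [0, 0, 0], [0, 0, 0], [0, 0, 0]], turn=[[0, 0, 0], [0, 0, 0], [0, 0, 0], [0, 0, 0], [0, 0, 0]])

```text
t: 5.27
tcp_pos: [0.5177, -0.017, 0.1345]
tool_rot: [-0.155, 0.988, -0.0, 0.001]
force: [0.4, -0.6, 0.4]
finger_gap: 0.3
gripper_force: 0.0
```

Call:
apply_moves(claw=[-1, -1, -1, -1, -1], travel=[[0, 0, 0], [0, 0, 0], [0, 0, 0], [0, 0, 0], [0, 0, 0]], turn=[[0, 0, 0], [0, 0, 0], [0, 0, 0], [0, 0, 0], [0, 0, 0]])

```text
t: 5.68
tcp_pos: [0.5178, -0.0174, 0.1342]
tool_rot: [-0.155, 0.988, -0.0, 0.001]
force: [0.5, -2.3, 5.8]
finger_gap: 0.154
gripper_force: 50.3
```

```bash
python3 m.py w4
```

```text
[ 0.51780409 -0.01740697  0.13414907] [-0.25  0.53  1.79 -0.    0.82 -2.13] [ 1.0755841  -2.51239911  4.71053195] ty yaw 107.82094371936587 [ 0.001 -0.001 -1.   ]
4994 [ 0.5070174  -0.02021204  0.16385321] 0.16398587925684283 ((511.7947082519531, -18.13481903076172), (86.96842956542969, 38.68179702758789), 33.722660064697266) 278 361 178 346
```

Gripped (13 mm opening, 50 N). I'll lift gently out of the bay.

Call:
apply_moves(claw=[-1, -1, -1, -1, -1], newtons=70, travel=[[0, 0, 0], [0, 0, -0.005], [0, 0, -0.015], [0, 0, -0.025], [0, 0, -0.035]], turn=[[0, 0, 0], [0, 0, 0], [0, 0, 0], [0, 0, 0], [0, 0, 0]])

```text
t: 6.15
tcp_pos: [0.5166, -0.0166, 0.1619]
tool_rot: [-0.155, 0.988, 0.0, -0.001]
force: [-0.0, 0.1, -2.5]
finger_gap: 0.148
gripper_force: 68.2
```

Call:
apply_moves(claw=[-1, -1, -1, -1, -1], travel=[[0, 0, -0.015], [0, 0, -0.03], [0, 0, -0.045], [0, 0, -0.06], [0, 0, -0.07]], turn=[[0, 0, 0], [0, 0, 0], [0, 0, 0], [0, 0, 0], [0, 0, 0]])

```text
t: 6.57
tcp_pos: [0.5175, -0.0168, 0.2193]
tool_rot: [-0.155, 0.988, -0.0, 0.001]
force: [-0.1, 1.4, -3.2]
finger_gap: 0.154
gripper_force: 68.4
```

Call:
apply_moves(claw=[-1, -1, -1, -1, -1], travel=[[0, 0, -0.015], [0, 0, -0.03], [0, 0, -0.042], [0, 0, -0.05], [0, 0, -0.053]], turn=[[0, 0, 0], [0, 0, 0], [0, 0, 0], [0, 0, 0], [0, 0, 0]])

```text
t: 6.98
tcp_pos: [0.5177, -0.017, 0.2613]
tool_rot: [-0.155, 0.988, -0.0, 0.001]
force: [0.6, 0.6, -3.1]
finger_gap: 0.151
gripper_force: 68.4
```

Call:
apply_moves(claw=[-1, -1, -1, -1, -1], travel=[[0, 0, 0], [0, 0, 0], [0, 0, 0], [0, 0, 0], [0, 0, 0]], turn=[[0, 0, 0], [0, 0, 0], [0, 0, 0], [0, 0, 0], [0, 0, 0]])

```text
t: 7.4
tcp_pos: [0.517, -0.0169, 0.2595]
tool_rot: [-0.155, 0.988, 0.0, -0.001]
force: [-0.3, 0.4, -3.4]
finger_gap: 0.152
gripper_force: 68.4
```

```bash
python3 -c "
from h import *
S=manip.sense();print(S['tcp_pos'],S['force'],S['ft_torque'],S['t'])
t=snap('side','s5'); s=snap('scene','c5')
cv2.imwrite('pics/c5c.png',np.hstack([cv2.resize(s['pixels'][100:230,250:380,::-1],(400,400)),cv2.resize(t['pixels'][130:290,220:380,::-1],(400,400))]))"
```

```text
[ 0.51696319 -0.01693908  0.25953469] [-0.2795096   0.36414678 -3.35138212] [ 0.00654873  0.03118997 -0.02141381] 7.4
```

View pics/c5c.png

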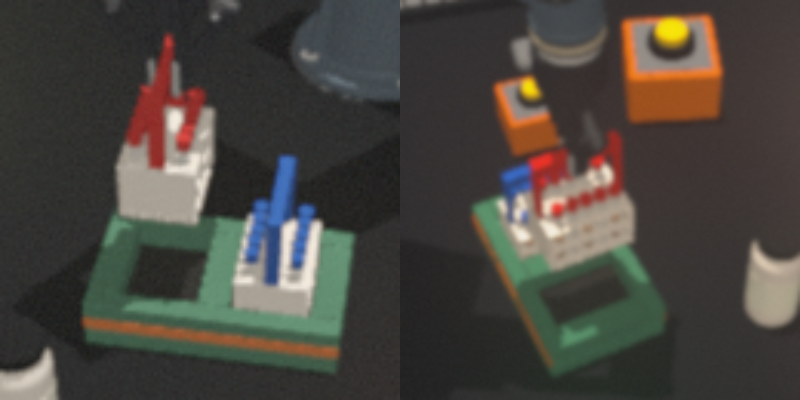

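The left crop shows the red rack hanging level, clear of the empty bay at about (165,170). The right crop shows the same at about (585,215), with the blue rack still in its bay. I'll hold still for more than two seconds.

Call:
apply_moves(claw=[-1, -1, -1, -1, -1], travel=[[0, 0, 0], [0, 0, 0], [0, 0, 0], [0, 0, 0], [0, 0, 0]], turn=[[0, 0, 0], [0, 0, 0], [0, 0, 0], [0, 0, 0], [0, 0, 0]])

```text
t: 7.92
tcp_pos: [0.5173, -0.017, 0.2601]
tool_rot: [-0.155, 0.988, -0.0, 0.0]
force: [-0.5, -1.0, -3.7]
finger_gap: 0.153
gripper_force: 68.4
```

Call:
apply_moves(claw=[-1, -1, -1, -1, -1], travel=[[0, 0, 0], [0, 0, 0], [0, 0, 0], [0, 0, 0], [0, 0, 0]], turn=[[0, 0, 0], [0, 0, 0], [0, 0, 0], [0, 0, 0], [0, 0, 0]])

```text
t: 8.33
tcp_pos: [0.5172, -0.017, 0.2601]
tool_rot: [-0.155, 0.988, -0.0, -0.0]
force: [0.2, -0.1, -3.0]
finger_gap: 0.148
gripper_force: 68.4
```

Call:
apply_moves(claw=[-1, -1, -1, -1, -1], travel=[[0, 0, 0], [0, 0, 0], [0, 0, 0], [0, 0, 0], [0, 0, 0]], turn=[[0, 0, 0], [0, 0, 0], [0, 0, 0], [0, 0, 0], [0, 0, 0]])

```text
t: 8.75
tcp_pos: [0.5173, -0.017, 0.2601]
tool_rot: [-0.155, 0.988, 0.0, -0.0]
force: [-0.5, 0.3, -3.3]
finger_gap: 0.149
gripper_force: 68.4
```

Call:
apply_moves(claw=[-1, -1, -1, -1, -1], travel=[[0, 0, 0], [0, 0, 0], [0, 0, 0], [0, 0, 0], [0, 0, 0]], turn=[[0, 0, 0], [0, 0, 0], [0, 0, 0], [0, 0, 0], [0, 0, 0]])

```text
t: 9.17
tcp_pos: [0.5172, -0.017, 0.2601]
tool_rot: [-0.155, 0.988, 0.0, -0.0]
force: [0.2, -0.1, -3.5]
finger_gap: 0.155
gripper_force: 68.4
```

Call:
apply_moves(claw=[-1, -1, -1, -1, -1], travel=[[0, 0, 0], [0, 0, 0], [0, 0, 0], [0, 0, 0], [0, 0, 0]], turn=[[0, 0, 0], [0, 0, 0], [0, 0, 0], [0, 0, 0], [0, 0, 0]])

```text
t: 9.58
tcp_pos: [0.5173, -0.017, 0.2601]
tool_rot: [-0.155, 0.988, -0.0, 0.0]
force: [0.5, 0.1, -3.2]
finger_gap: 0.156
gripper_force: 68.4
```

```bash
python3 -c "
from h import *
def reds(s,lo):
  h=cv2.cvtColor(s['pixels'],cv2.COLOR_RGB2HSV)
  v,u=np.nonzero(((h[:,:,0]<6)|(h[:,:,0]>174))&(h[:,:,1]>150)&(h[:,:,2]>60)&(s['depth']>0))
  P=np.array([w(s,x,y,s['depth'][y,x]) for x,y in zip(u,v)])
  return P[(np.hypot(P[:,0]-.518,P[:,1]+.017)<.08)&(P[:,2]>lo)]
P=np.vstack([reds(snap(n,'f'+n),.2) for n in ('side','scene','wrist')])
a=(P[:,:2]-[.518,-.017])@[np.cos(.305),np.sin(.305)]
for lo,hi in((-.06,-.03),(.03,.06)):
  k=(a>lo)&(a<hi); print(k.sum(),np.percentile(P[k,2],[50,90,97]))
S=manip.sense();print(S['tcp_pos'],S['t'],S['force'])"
```

```text
2839 [0.28777097 0.29041195 0.29081903]
555 [0.28896955 0.29025514 0.29064853]
[ 0.51727031 -0.01695787  0.26011764] 9.7333 [ 0.1025553  -0.51769493 -3.06079788]
```

The bar is level: both ends have their top at 0.290, so the underside is at about 0.151.

```bash
python3 -c "
from station import manip
print(manip.sign_off())"
```

```text
the job is handed in; nothing more can be done
None
```

I pressed the yellow button down to its stop and let it come back up, then lifted the red rack out level and held it still with its underside about 15 cm up for over two seconds; the job is handed in with the arm still holding it.

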